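# Close up the dressing corner

## Robot

A 7-joint arm with a two-finger parallel gripper is mounted at the origin on the work surface. World frame = base frame: x ahead of the robot, y to its left, z up, the work surface at z = 0. Lengths are in m, angles in rad, forces in N, time in s.
With the tool pointing down it reaches from about 0.35 to 0.9 m from the base axis. Payload 8.1 kg.
Tool frame: the origin (TCP) lies at the very end of the fingers, on their centre line; the grasp point (between the pads) lies 19 mm behind it (manip.grasp_offset is the distance from the TCP to the grasp point, in m); z points along the fingers, y is the line along which they close (so a half turn about z gives the same grasp; the last joint's range is limited). The gripper opens to 92 mm and grips with 3 to 60 N. Pads are 19 mm wide; open, the fingers measure 130 mm over their backs; the gripper's body (75 mm by 190 mm) begins 47 mm behind the grasp point.
Start: joints at [1.207, 0.434, 0.025, 1.573, -0.012, 1.134, -0.075], TCP at [0.161, -0.604, 0.227] pointing down, gripper open.
Joint ranges: [-2.62, 2.62], [-0.44, 2.09], [-1.27, 1.32], [0.08, 2.57], [-1.32, 4.46], [0.12, 2], [-2.74, 2.74]. Speed limits (rad/s): [2.22, 2.22, 3.01, 3.01, 3.14, 3.14, 3.14].

## Interface

Orientations are given as a unit quaternion [x, y, z, w].
In Python, from rig import manip gives the robot as it stands.
- The arm moves only by the shell command python3 -m inch 'ROWS' [FORCE]. ROWS is text: rows parted by semicolons, each of 7 numbers parted by spaces: the shift along the tool's x, y, z normalised to -1 to 1, where 1 is 0.04 m, then the turn, a rotation vector about the tool's x, y, z normalised to -1 to 1, where 1 is 0.12 rad, then the finger opening in mm, from 0 to 91.8. In form: tx ty tz ax ay az fingers; .... A call has 1 to 12 rows; each row shifts and turns the commanded pose from where the row before left it, along the tool's axes as they then stand; what a row does not reach is not made up. A row lasts 1/10 s, in which the tool goes at most 50 mm and 8.59 degrees, less where a joint would pass 70% of its speed; a pose out of reach is approached as far as the arm can. A call with a number of a shift or a turn outside -1 to 1 is refused whole. A call with a gripper value outside its range is refused whole. The fingers move at their own pace and stop on an object; FORCE is the grip in N (left out, the last holds). Time passes only in rows, so rows that do not move let the fingers close. It gives the time, the measured TCP pose, the force, the opening and the grip force at its end, in the units of the state.
- manip.sense(): the state, without advancing time (a new reading comes with each control period).
- manip.camera(name): name is "scene" or "top" or "wrist"; returns the picture (400x640x3 uint8, blue, green, red); there is no depth.
- manip.get_calibration(name): a dict with "vertical_fov" (degrees; the focal length in pixels is half the picture's height over the tangent of half this angle, whatever the lens; pixels are square), "cx", "cy" (the principal point, pixels), "cam_to_world" (4x4, takes a point from camera to world coordinates); the wrist camera has in their place "hand_eye" (4x4, takes a point from camera to tool coordinates, whose origin is the TCP and whose axes are the flange's). Camera axes: x right, y up, looking along -z (the intrinsics and any distortion apply to the point x, -y, -z); pixel columns grow to the right and rows downward; lengths in m; the calibration is good to about 2 mm. A picture is of the moment at which its call begins: read the wrist's pose just before it. get_calibration takes no time and is no camera call.
- manip.sign_off(): hands the job in; it is judged then, once.
The state is a dict: "time": time; "qpos": joint angles; "dq": joint speeds; "joint_efforts": joint torques, N m; "ee_pos": TCP position; "orientation": TCP orientation; "wrist_force": force on the tool from outside, world axes, zero at the start; "moment": the same for the moment, N m; "gripper_width": finger opening in m; "grasp_force": force on a finger pad.
Only numpy, scipy, OpenCV 4.12 (cv2) and the standard library are available. Lean on these libraries where they do the work, as an engineer would, in place of code of your own. Each camera call takes 0.05 s, during which the arm holds its last target. There are 200 camera calls.

## Task

Tidy up for the night: with your fingertips push both drawers of the low chest fully shut and push the raised lid of the dark keepsake box down until it lies flat on the box, in whichever order you like. Only push: pick nothing up, do not pull the drawers or the lid further open, do not let them slam, and leave everything else on the surface standing where it is. Finish clear of everything.

Things in the scene. Friction and masses are not known exactly. Their poses are not given: they have to be found in the camera images.
- chest: low fixed chest, light wood, 270 mm wide (y) x 150 deep (x) x 80 high, two green-fronted drawers side by side. Origin: middle of the lower edge of its front, on the table; +x runs into the chest, +y to its left as the robot sees it (yaw up to 0.2 rad either way). Chest and keepsake box may stand either way round, left or right. A small clock stands on top at the back.
- drawer_left (a joint): opening of the left (+y of the chest) drawer in m: 0 = shut, front flush with the case; starts 0.04 to 0.085 open; positive = pulled out along the chest's -x. It stays where it is left; pushing it in takes about 2 to 4 N up to a firm stop at 0.
- drawer_right (a joint): the same for the right (-y of the chest) drawer
- left_front (a point): centre of the outer face of the left drawer's front: flat green board 116 mm wide x 58 high x 12 thick, 11 to 69 mm above the table, this point 40 mm above it and 63.5 mm to the left (+y) of the chest's middle. A flush brass plate (2 mm, look only) is in its upper half. Axes as the chest: outward is -x. Behind it an open tray 42 mm high, small things fixed in it.
- right_front (a point): the same for the right drawer, 63.5 mm to the right (-y) of the chest's middle
- keepsake: fixed dark wood box, 120 mm deep (x) x 170 wide (y) x 60 high, open at the top, with a watch and a ring inside. Origin: middle of the lower edge of its back, on the table; the box runs 120 mm from there along its -x, towards the robot (yaw up to about 0.2 rad).
- lid (a joint): lid angle in rad: 0 = flat shut on the box, starts 0.7 to 1.25. Hinged along the box's back upper edge: at angle a it runs from the hinge towards the robot and up, along (-cos a, 0, sin a) in the box frame; the outer face looks up and away from the robot, normal (sin a, 0, cos a). Stiff hinge: it stays where left; 1 to 4 N at the edge moves it; firm stop at 0.
- lid_hinge (a point): middle of the hinge line, 60 mm above the table, over the box's back, on the lid's inner face. The lid is a flat dark board 125 mm long from the hinge, 170 wide, 10 thick (outer face 10 mm along the normal). Axes turn with the lid: x from the free edge towards the hinge, y along the hinge, z the outer normal.
- lid_edge (a point): middle of the lid's free edge on its outer face (125 mm from the hinge line, 10 mm outward); axes as lid_hinge. 70 mm above the table when shut.
- clock: bystander: small black alarm clock standing on the chest, 35 deep x 75 wide x 55 high, origin under its centre, about 115 mm behind the chest's front; leave alone
- carafe: bystander: olive glass carafe, 112 mm diameter, 155 high, far left, origin under its centre; leave alone
- tumbler: bystander: olive glass tumbler 66 mm diameter, 80 high, upside down over the carafe's neck (total height 192 mm), origin at the centre of its rim; leave alone
- perfume: bystander: amber bottle 34 mm diameter, 85 high, standing in front near the middle, origin under its centre; leave alone
- candle: bystander: white lidded candle jar 66 mm diameter, 75 high, left side, origin under its centre; leave alone
- bowl: bystander: blue trinket bowl 90 mm diameter, 40 high, right side, origin under its centre; leave alone
- mug: bystander: white mug 78 mm diameter, 90 high, far right, origin under its centre; leave alone
Not all that is in view belongs to the job. What is shaped like the keepsake but pink or yellow is not meant.

How it is judged:
By the outcome, as a careful person would: the job done as asked, in the order asked, and still so for the second after the job is handed in, with the robot touching nothing.
It also fails if it takes over 56 s, if anything falls off the work surface, if the arm or the gripper's body presses on something with over 40 N, if the wrist force passes 120 N, or if a joint passes its speed limit or range.

## Working session

There is one attempt and no reset: what is moved stays moved. The work goes in short steps, Python scripts to look and compute and a shell command to move; the robot and the scene stay as the last step left them, time stands still between calls to the robot, and variables do not carry over. Pictures are saved under pics/ and viewed, at most 10 in all, crops included, and the job is handed in when it is done.

```bash
mkdir -p pics; ls; python3 - <<'E'
from rig import manip
import cv2
for n in("scene","top"):
    cv2.imwrite(f"pics/{n}0.png",manip.camera(n)); print(n,manip.get_calibration(n))
s=manip.sense();print(s)
E
```

```text
pics
scene {'vertical_fov': 43.34243755499193, 'cx': 329.02488874155216, 'cy': 193.10717437934252, 'cam_to_world': array([[-0.6320106 , -0.41365133,  0.6553283 ,  1.47984475],
       [ 0.77494896, -0.34180632,  0.53162256,  0.73539808],
       [ 0.00408898,  0.84383708,  0.53658389,  0.87385291],
       [ 0.        ,  0.        ,  0.        ,  1.        ]])}
top {'vertical_fov': 47.0663206258434, 'cx': 324.0095423483338, 'cy': 203.7537834169382, 'cam_to_world': array([[-0.01615118,  0.99406879, -0.10754711,  0.40340706],
       [-0.99979375, -0.01473179,  0.01397933,  0.00963422],
       [ 0.01231206,  0.10775071,  0.9941017 ,  1.31744122],
       [ 0.        ,  0.        ,  0.        ,  1.        ]])}
{'time': 0.1, 'qpos': array([ 1.20739235,  0.43515959,  0.02497663,  1.57396495, -0.01160195,
        1.13401826, -0.0750945 ]), 'dq': array([ 9.11835763e-04, -2.82391042e-03,  1.90619763e-04, -1.74314650e-03,
        1.97244646e-04,  2.27263988e-04,  1.52884442e-05]), 'joint_efforts': array([ 2.47352036e-03, -6.69127107e+01,  9.87883955e-01, -3.15146828e+01,
       -6.04989636e-02,  3.74106586e-02, -2.27351893e-05]), 'ee_pos': array([ 0.16099512, -0.60344834,  0.22603551]), 'orientation': array([ 9.91513817e-01,  1.29999450e-01, -1.54245581e-04, -6.85419966e-04]), 'wrist_force': array([-0.5373559 , -0.19992295, -1.36069635]), 'moment': array([0.02232998, 0.04261575, 0.00360678]), 'grasp_force': 0.0, 'gripper_width': 0.0916007221753641}
```

View pics/scene0.png

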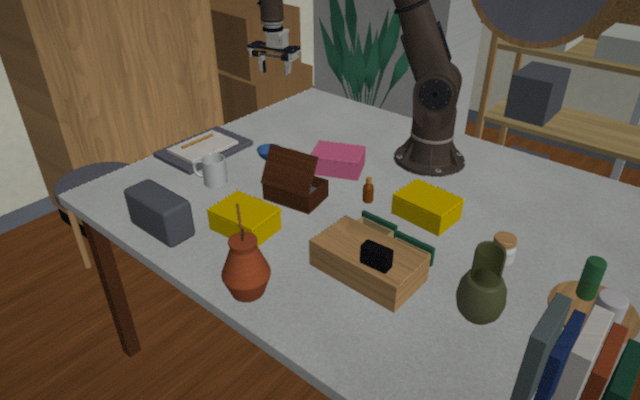

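View pics/top0.png

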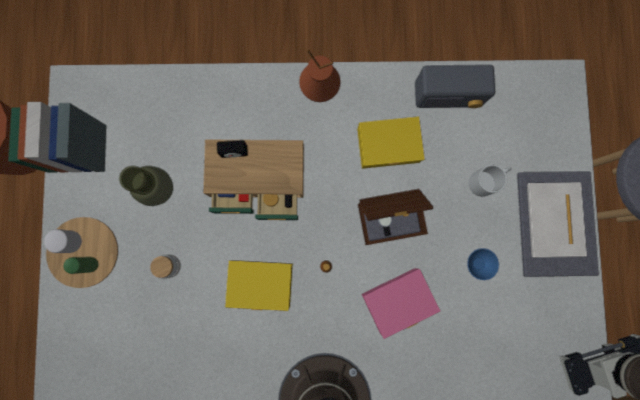

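The top view shows the chest at about (253,167), with its drawers open at (231,212) and (276,218). There are four box-shaped candidates: yellow (258,285), yellow (391,142), pink (400,302) and dark brown (393,220). The dark brown one, with the raised lid and the watch inside, is the keepsake. I'll confirm it in enlarged crops.

```bash
python3 - <<'E'
import cv2
a=cv2.imread("pics/top0.png")[125:275,195:445]
cv2.imwrite("pics/topc.png",cv2.resize(a,None,fx=3.2,fy=3.2,interpolation=cv2.INTER_CUBIC))
a=cv2.imread("pics/scene0.png")[140:310,250:450]
cv2.imwrite("pics/scenec.png",cv2.resize(a,None,fx=3.5,fy=3.5,interpolation=cv2.INTER_CUBIC))
E
```

```text
(no output)
```

View pics/topc.png

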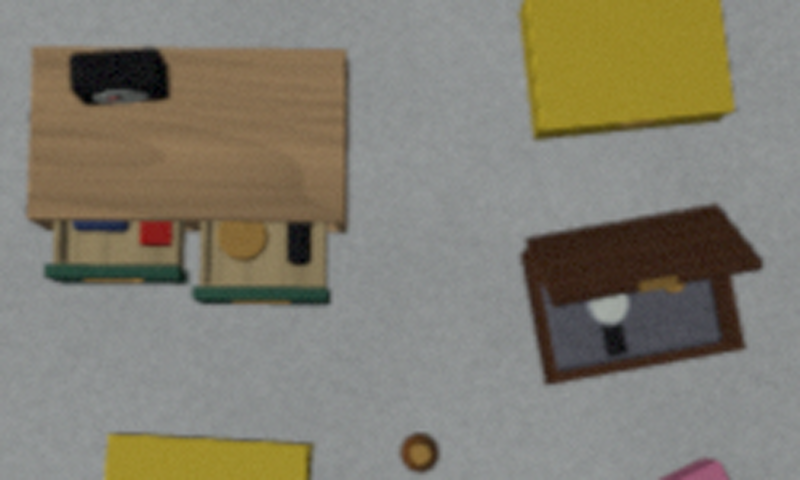

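View pics/scenec.png

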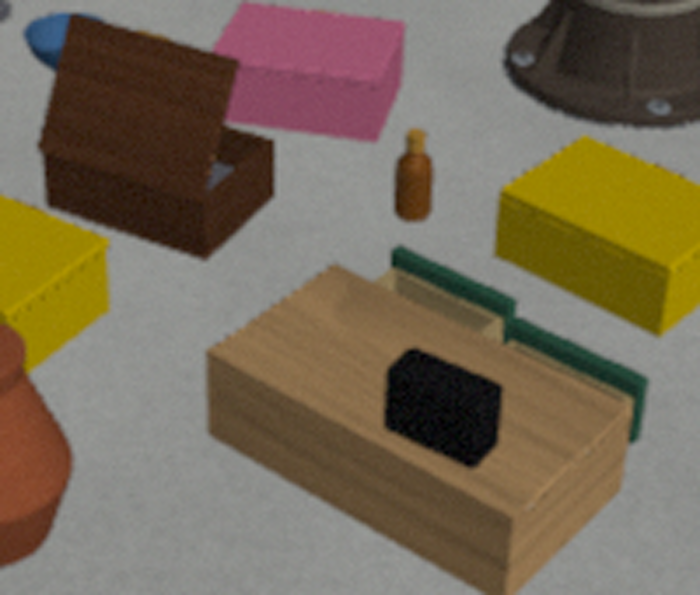

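The crops confirm that the dark brown box at top-view (393,220) is the keepsake; the yellow and pink ones are shut decoys. Next I'll triangulate the corners I read off the two views.

```bash
cat > h.py <<'E'
import numpy as np, cv2
from rig import manip
C={n:manip.get_calibration(n) for n in("scene","top")}
def ray(n,u,v):
    c=C[n];f=200/np.tan(np.radians(c["vertical_fov"])/2);M=c["cam_to_world"]
    d=M[:3,:3]@[(u-c["cx"])/f,-(v-c["cy"])/f,-1];return M[:3,3],d/np.linalg.norm(d)
def tri(a,b):
    (p,d),(q,e)=a,b
    s=np.linalg.lstsq(np.c_[d,-e],q-p,rcond=None)[0];x=p+s[0]*d;y=q+s[1]*e
    return (x+y)/2,np.linalg.norm(x-y)
def plane(r,z): return r[0]+r[1]*(z-r[0][2])/r[1][2]
E
python3 - <<'E'
from h import *
np.set_printoptions(precision=4,suppress=True)
P=dict(cBL=((33,48),(510,515)),cBR=((346,50),(208,352)),cFL=((28,218),(632,395)),cFR=((345,224),(335,265)),
 LL=((47,279),(645,378)),LR=((183,280),(508,318)),RL=((197,300),(515,297)),RR=((328,300),(400,248)),
 hL=((528,240),(207,185)),hR=((716,205),(42,148)),eL=((555,305),(238,62)),eR=((762,265),(70,15)),bFL=((548,383),None),bFR=((745,347),None),bFL2=((548,380),(273,145)),perf=((420,450),(416,132)))
for k,(a,b) in P.items():
    r=ray("top",195+a[0]/3.2,125+a[1]/3.2)
    if b is None: print(k,plane(r,.06));continue
    print(k,*tri(r,ray("scene",250+b[0]/3.5,140+b[1]/3.5)),plane(r,.08),plane(r,.069))
for n,u,v in (("yelTL",228,261),("yelTR",292,262),("yelBL",225,307),("pinkTop",421,269),("pinkL",363,293),("pinkR",440,304)): print(n,plane(ray("top",u,v),.06))
E
```

```text
cBL [0.719  0.3158 0.0764] 0.00021624377766661976 [0.718 0.315 0.08 ] [0.7208 0.3177 0.069 ]
cBR [0.7133 0.0479 0.0749] 0.002244087648166751 [0.7127 0.0468 0.08  ] [0.7155 0.0472 0.069 ]
cFL [0.5696 0.3182 0.0839] 0.0037413259193134385 [0.5711 0.3175 0.08  ] [0.5726 0.3202 0.069 ]
cFR [0.5626 0.0503 0.0725] 0.0015284518583239684 [0.562  0.0494 0.08  ] [0.5634 0.0497 0.069 ]
LL [0.5204 0.3055 0.0623] 0.0009245249158969709 [0.519  0.3009 0.08  ] [0.52   0.3035 0.069 ]
LR [0.519  0.188  0.0605] 0.0029698169969091886 [0.5164 0.1865 0.08  ] [0.5174 0.1881 0.069 ]
RL [0.4997 0.178  0.065 ] 0.0030466917558478793 [0.4993 0.1747 0.08  ] [0.5002 0.1762 0.069 ]
RR [0.4981 0.0666 0.0619] 0.003273152269621037 [0.4976 0.0644 0.08  ] [0.4985 0.0649 0.069 ]
hL [ 0.5444 -0.1033  0.0771] 0.006605268879686665 [ 0.5461 -0.1057  0.08  ] [ 0.5474 -0.1067  0.069 ]
hR [ 0.5749 -0.269   0.0636] 0.003517107916446653 [ 0.5737 -0.2668  0.08  ] [ 0.5753 -0.2692  0.069 ]
eL [ 0.4838 -0.1168  0.1645] 0.0024820567755726103 [ 0.4905 -0.1271  0.08  ] [ 0.4913 -0.1283  0.069 ]
eR [ 0.514  -0.2827  0.1664] 0.0015733671801045068 [ 0.5218 -0.3039  0.08  ] [ 0.5229 -0.3067  0.069 ]
bFL [ 0.4253 -0.1216  0.06  ]
bFR [ 0.4533 -0.2914  0.06  ]
bFL2 [ 0.428  -0.1223  0.0544] 5.220048462300791e-05 [ 0.4275 -0.1196  0.08  ] [ 0.4277 -0.1207  0.069 ]
perf [ 0.3701 -0.0096  0.0843] 0.0033124080621829873 [ 0.3709 -0.0111  0.08  ] [ 0.3707 -0.0113  0.069 ]
yelTL [0.3872 0.2547 0.06  ]
yelTR [0.3817 0.0814 0.06  ]
yelBL [0.2649 0.262  0.06  ]
pinkTop [ 0.3571 -0.2689  0.06  ]
pinkL [ 0.2955 -0.1094  0.06  ]
pinkR [ 0.2627 -0.3167  0.06  ]
```

The measurements agree with the given sizes:

| Item | Position (m) | Yaw / angle (rad) | Opening |
|---|---|---|---|
| Chest front middle | (0.5665, 0.183) | yaw -0.024 | – |
| Left drawer | – | – | about 0.05 m |
| Right drawer | – | – | about 0.065 m |
| Box hinge middle | (0.5575, -0.186, 0.06) | yaw 0.172 | – |
| Lid | – | about 0.97 | – |

I'll do the lid first, starting with a move to above its outer face.

```bash
python3 -m inch '0 0 0 0 0 0.74 0; 0.5 -0.4 0 0 0 0 0; 0.9 -0.7 0 0 0 0 0; 0.9 -0.7 0 0 0 0 0; 0.9 -0.7 0 0 0 0 0; 0.9 -0.7 0 0 0 0 0; 0.9 -0.7 0 0 0 0 0; 0.9 -0.7 0 0 0 0 0; 0.9 -0.7 0 0 0 0 0; 0.9 -0.7 0 0 0 0 0; 0.5 -0.4 0 0 0 0 0; 0 0 0 0 0 0 0'
cat >> h.py <<'E'
from scipy.spatial.transform import Rotation as R
def to(p,yaw):
    "shift (tool units) and az turn to reach world p, tool-x yaw, tool down"
    s=manip.sense();Q=R.from_quat(s["orientation"]);m=Q.as_matrix()
    T=np.c_[[np.cos(yaw),np.sin(yaw),0],[np.sin(yaw),-np.cos(yaw),0],[0,0,-1]]
    print("t",s["time"],"pos",s["ee_pos"].round(4),"F",s["wrist_force"].round(1),"tool-units",(m.T@(np.array(p)-s["ee_pos"])/.04).round(2),"aligned",(T.T@(np.array(p)-s["ee_pos"])/.04).round(2),"turn",((Q.inv()*R.from_matrix(T)).as_rotvec()/.12).round(2))
E
python3 -c "
from h import *
to([.528,-.191,.226],.172)"
```

```text
time: 1.3
ee_pos: [0.4434, -0.2913, 0.2265]
orientation: [0.996, 0.089, 0.001, -0.001]
wrist_force: [0.3, 0.1, -0.1]
gripper_width: 0.0021
grasp_force: 0.0
t 1.3 pos [ 0.4434 -0.2913  0.2265] F [ 0.3  0.1 -0.1] tool-units [ 2.53 -2.09  0.02] aligned [ 2.51 -2.11  0.01] turn [-0.01 -0.01  0.06]
```

```bash
python3 -m inch '0.63 -0.53 0 0 0 0.06 0; 0.63 -0.53 0 0 0 0 0; 0.63 -0.53 0 0 0 0 0; 0.63 -0.53 0 0 0 0 0; 0 0 0.7 0 0 0 0; 0 0 0.7 0 0 0 0; 0 0 0.3 0 0 0 0; 0 0 0 0 0 0 0'
python3 -c "
from h import *
cv2.imwrite('pics/s1.png',cv2.resize(manip.camera('scene')[110:250,220:400],None,fx=4,fy=4,interpolation=cv2.INTER_CUBIC))
to([.528,-.191,.15],.172)"
```

```text
time: 2.1
ee_pos: [0.5244, -0.1958, 0.1571]
orientation: [0.997, 0.082, -0.002, -0.0]
wrist_force: [-0.1, -0.3, 1.2]
gripper_width: 0.0001
grasp_force: 0.0
t 2.15 pos [ 0.5252 -0.1959  0.1585] F [0.4 0.4 0.5] tool-units [ 0.09 -0.11  0.21] aligned [ 0.09 -0.11  0.21] turn [-0.    0.01 -0.07]
```

View pics/s1.png

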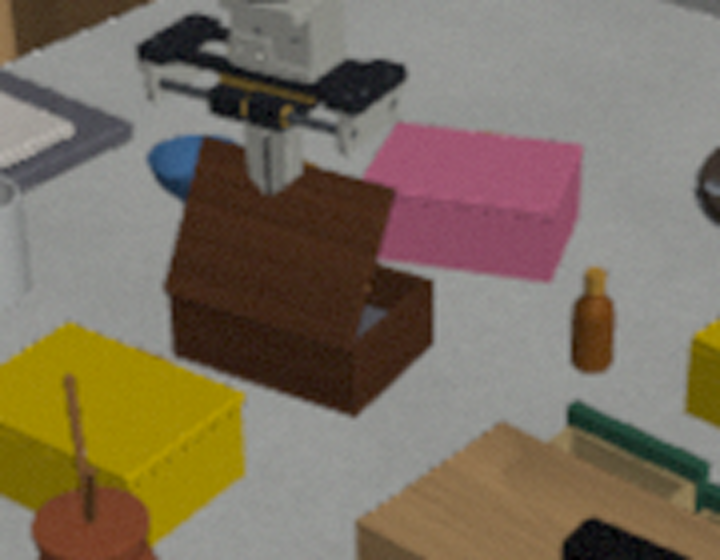

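The closed fingertips are over the outer face, mid-lid, near its free edge at about (275,185). Next I push along the arc slowly.

```bash
python3 -m inch '-0.1 0 0.08 0 0 0 0; -0.1 0 0.08 0 0 0 0; -0.13 0 0.09 0 0 0 0; -0.13 0 0.09 0 0 0 0; -0.13 0 0.09 0 0 0 0; -0.13 0 0.12 0 0 0 0; -0.13 0 0.12 0 0 0 0; -0.13 0 0.12 0 0 0 0; 0 0 0 0 0 0 0'
python3 -c "
from h import *
to([.4635,-.2023,.07],.172)"
```

```text
time: 3.05
ee_pos: [0.4858, -0.2016, 0.1262]
orientation: [0.997, 0.082, -0.001, -0.0]
wrist_force: [-0.8, 0.4, -0.1]
gripper_width: 0.0005
grasp_force: 0.0
t 3.05 pos [ 0.4858 -0.2016  0.1262] F [-0.8  0.4 -0.1] tool-units [-0.55 -0.07  1.41] aligned [-0.55 -0.08  1.41] turn [-0.01  0.02 -0.06]
```

```bash
python3 -m inch '-0.1 0 0.14 0 0 0 0; -0.1 0 0.14 0 0 0 0; -0.1 0 0.14 0 0 0 0; -0.07 0 0.16 0 0 0 0; -0.07 0 0.16 0 0 0 0'
python3 -c "
from h import *
cv2.imwrite('pics/s2.png',cv2.resize(manip.camera('scene')[110:250,220:400],None,fx=4,fy=4,interpolation=cv2.INTER_CUBIC))
to([.4635,-.2023,.07],.172)"
```

```text
time: 3.55
ee_pos: [0.4694, -0.2045, 0.0969]
orientation: [0.997, 0.082, -0.0, -0.0]
wrist_force: [0.7, -0.2, 0.5]
gripper_width: 0.0001
grasp_force: 0.5
t 3.6 pos [ 0.4685 -0.2045  0.096 ] F [-0.3  0.1 -0.5] tool-units [-0.11 -0.07  0.65] aligned [-0.11 -0.08  0.65] turn [-0.01  0.01 -0.06]
```

View pics/s2.png

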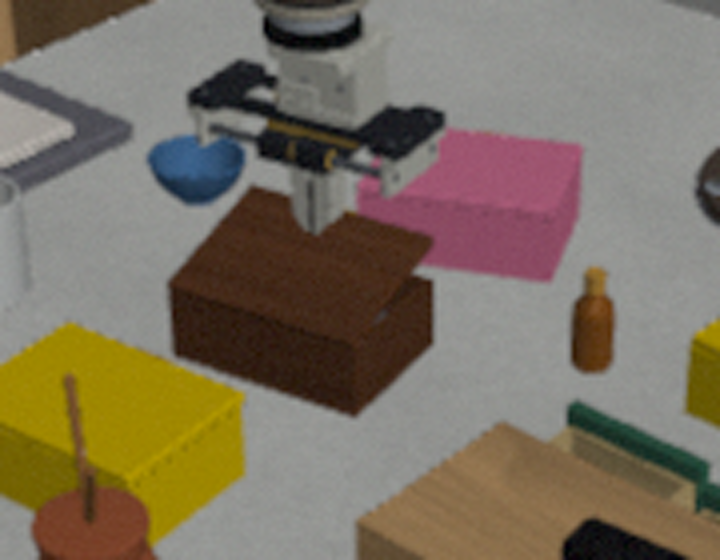

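The lid follows and is now about 0.3 rad open. I'll keep pushing down, more slowly towards the stop.

```bash
python3 -m inch '-0.05 0 0.12 0 0 0 0; -0.04 0 0.12 0 0 0 0; -0.02 0 0.12 0 0 0 0; 0 0 0.08 0 0 0 0; 0 0 0.06 0 0 0 0; 0 0 0.05 0 0 0 0; 0 0 0.05 0 0 0 0'
python3 -m inch '0 0 0.04 0 0 0 0; 0 0 0.03 0 0 0 0; 0 0 0 0 0 0 0'
```

```text
time: 4.3
ee_pos: [0.4656, -0.2053, 0.0734]
orientation: [0.997, 0.082, 0.0, 0.0]
wrist_force: [0.1, 0.1, 1.5]
gripper_width: 0.0003
grasp_force: 0.5
time: 4.6
ee_pos: [0.4655, -0.2052, 0.0706]
orientation: [0.997, 0.082, 0.0, 0.0]
wrist_force: [0.9, -0.6, -0.2]
gripper_width: 0.0003
grasp_force: 0.0
```

```bash
python3 -m inch '0 0 0.03 0 0 0 0; 0 0 0.03 0 0 0 0; 0 0 0 0 0 0 0'; python3 -m inch '0 0 0.03 0 0 0 0; 0 0 0 0 0 0 0'
```

```text
time: 4.9
ee_pos: [0.4658, -0.2053, 0.07]
orientation: [0.997, 0.082, 0.0, 0.0]
wrist_force: [-7.1, 2.4, 23.9]
gripper_width: 0.0003
grasp_force: 11.7
time: 5.1
ee_pos: [0.4658, -0.2053, 0.0697]
orientation: [0.997, 0.082, 0.001, 0.001]
wrist_force: [-11.4, 3.4, 37.2]
gripper_width: 0.0005
grasp_force: 18.8
```

Firm stop at z = 0.070, so the lid is flat. I lift off, turn to the chest's yaw and head for the drawers.

```bash
python3 -m inch '0 0 -0.3 0 0 0 0; 0 0 -0.8 0 0 0 0; 0 0 -0.8 0 0 0 0; 0 0 -0.8 0 0 0 0; 0 0 -0.4 0 0 0.4 0; 0 0 0 0 0 0.6 0; 0 0 0 0 0 0.6 0; 0 0 0 0 0 0 0'
python3 -c "
from h import *
to([.455,.120,.19],-.024)"
```

```text
time: 5.9
ee_pos: [0.4656, -0.2052, 0.1914]
orientation: [1.0, -0.014, 0.0, 0.0]
wrist_force: [-0.6, -0.2, -1.1]
gripper_width: 0.0004
grasp_force: 0.0
t 5.9 pos [ 0.4656 -0.2052  0.1914] F [-0.6 -0.2 -1.1] tool-units [-0.5  -8.12  0.03] aligned [-0.46 -8.12  0.03] turn [ 0.   -0.   -0.04]
```

```bash
python3 -m inch '-0.06 -0.6 0 0 0 0 0; -0.06 -0.95 0 0 0 0 0; -0.06 -0.95 0 0 0 0 0; -0.06 -0.95 0 0 0 0 0; -0.06 -0.95 0 0 0 0 0; -0.06 -0.95 0 0 0 0 0; -0.06 -0.95 0 0 0 0 0; -0.06 -0.95 0 0 0 0 0; 0 -0.8 0 0 0 0 0; 0 0 0 0 0 0 0'
python3 -c "
from h import *
to([.455,.120,.036],-.024)"
```

```text
time: 6.9
ee_pos: [0.4547, 0.1222, 0.1913]
orientation: [1.0, -0.009, 0.0, -0.001]
wrist_force: [0.3, -0.5, -0.4]
gripper_width: 0.0005
grasp_force: 0.0
t 6.9 pos [0.4547 0.1222 0.1913] F [ 0.3 -0.5 -0.4] tool-units [0.01 0.06 3.88] aligned [0.01 0.06 3.88] turn [-0.02 -0.    0.05]
```

```bash
python3 -m inch '0 0 0.5 0 0 0.05 0; 0 0 0.9 0 0 0 0; 0 0 0.9 0 0 0 0; 0 0 0.9 0 0 0 0; 0 0 0.6 0 0 0 0; 0.3 0 0.08 0 0 0 0; 0.3 0 0 0 0 0 0; 0.1 0 0 0 0 0 0; 0.1 0 0 0 0 0 0; 0.1 0 0 0 0 0 0; 0.1 0 0 0 0 0 0'
python3 -c "
from h import *
to([.5555,.120,.036],-.024)"
```

```text
time: 8.0
ee_pos: [0.4951, 0.1158, 0.0365]
orientation: [1.0, -0.017, 0.0, 0.0]
wrist_force: [-1.9, 0.8, 1.8]
gripper_width: 0.0003
grasp_force: 1.1
t 8.0 pos [0.4951 0.1158 0.0365] F [-1.9  0.8  1.8] tool-units [ 1.51 -0.15  0.01] aligned [ 1.51 -0.14  0.01] turn [ 0.   -0.   -0.08]
```

```bash
python3 -m inch '0.1 0 0 0 0 0 0; 0.1 0 0 0 0 0 0; 0.1 0 0 0 0 0 0; 0.1 0 0 0 0 0 0; 0.1 0 0 0 0 0 0; 0.1 0 0 0 0 0 0; 0.1 0 0 0 0 0 0; 0.1 0 0 0 0 0 0; 0.1 0 0 0 0 0 0; 0.1 0 0 0 0 0 0; 0.1 0 0 0 0 0 0'
python3 -m inch '0.06 0 0 0 0 0 0; 0.06 0 0 0 0 0 0; 0.05 0 0 0 0 0 0; 0.04 0 0 0 0 0 0; 0.04 0 0 0 0 0 0'
```

```text
time: 9.1
ee_pos: [0.5393, 0.1143, 0.0358]
orientation: [1.0, -0.017, -0.0, 0.0]
wrist_force: [-2.1, 1.4, -0.6]
gripper_width: 0.0002
grasp_force: 1.1
time: 9.6
ee_pos: [0.549, 0.114, 0.0359]
orientation: [1.0, -0.017, -0.0, 0.0]
wrist_force: [-1.0, 1.6, -0.7]
gripper_width: 0.0005
grasp_force: 1.0
```

```bash
for i in 1; do python3 -m inch '0.04 0 0 0 0 0 0; 0.04 0 0 0 0 0 0; 0.04 0 0 0 0 0 0'; done; python3 -m inch '0.03 0 0 0 0 0 0; 0.03 0 0 0 0 0 0'
```

```text
time: 9.9
ee_pos: [0.5539, 0.1139, 0.0359]
orientation: [1.0, -0.017, -0.0, 0.0]
wrist_force: [-1.8, 1.6, 0.1]
gripper_width: 0.0006
grasp_force: 1.0
time: 10.1
ee_pos: [0.5563, 0.1138, 0.0359]
orientation: [1.0, -0.017, 0.0, 0.0]
wrist_force: [-2.2, 1.6, -0.1]
gripper_width: 0.0003
grasp_force: 1.0
```

```bash
python3 -m inch '0.03 0 0 0 0 0 0; 0.03 0 0 0 0 0 0; 0 0 0 0 0 0 0'; python3 -m inch '0.03 0 0 0 0 0 0; 0.03 0 0 0 0 0 0; 0 0 0 0 0 0 0'
```

```text
time: 10.4
ee_pos: [0.5567, 0.1137, 0.0357]
orientation: [1.0, -0.016, -0.002, 0.0]
wrist_force: [-8.3, 1.5, 4.2]
gripper_width: 0.0005
grasp_force: 4.4
time: 10.7
ee_pos: [0.5566, 0.1136, 0.0353]
orientation: [1.0, -0.016, -0.004, 0.001]
wrist_force: [-17.4, 1.2, 10.4]
gripper_width: 0.0007
grasp_force: 8.4
```

Firm stop at x = 0.5567, so the right drawer is shut. I back off and shift to the left drawer.

```bash
python3 -m inch '-0.3 0 0 0 0 0 0; -0.7 0 0 0 0 0 0; -0.8 0 0 0 0 0 0; -0.4 0 0 0 0 0 0; 0 -0.6 0 0 0 0 0; 0 -0.9 0 0 0 0 0; 0 -0.9 0 0 0 0 0; 0 -0.8 0 0 0 0 0; 0 0 0 0 0 0 0'
python3 -c "
from h import *
to([.5095,.247,.036],-.024)"
```

```text
time: 11.6
ee_pos: [0.4778, 0.2504, 0.0367]
orientation: [1.0, -0.014, 0.001, -0.002]
wrist_force: [-0.7, 0.4, 0.4]
gripper_width: 0.0004
grasp_force: 0.0
t 11.6 pos [0.4778 0.2504 0.0367] F [-0.7  0.4  0.4] tool-units [0.79 0.06 0.02] aligned [0.79 0.07 0.02] turn [-0.04 -0.02 -0.03]
```

```bash
python3 -m inch '0.25 0 0 0 0 0 0; 0.25 0 0 0 0 0 0; 0.1 0 0 0 0 0 0; 0.1 0 0 0 0 0 0; 0.1 0 0 0 0 0 0; 0.1 0 0 0 0 0 0; 0.1 0 0 0 0 0 0; 0.1 0 0 0 0 0 0; 0.1 0 0 0 0 0 0; 0.1 0 0 0 0 0 0; 0.1 0 0 0 0 0 0'
python3 -m inch '0.1 0 0 0 0 0 0; 0.1 0 0 0 0 0 0; 0.08 0 0 0 0 0 0; 0.06 0 0 0 0 0 0'
```

```text
time: 12.7
ee_pos: [0.5334, 0.2425, 0.0357]
orientation: [1.0, -0.017, -0.0, 0.0]
wrist_force: [-1.1, -1.8, 0.0]
gripper_width: 0.0006
grasp_force: 1.1
time: 13.1
ee_pos: [0.5472, 0.2423, 0.0359]
orientation: [1.0, -0.017, 0.0, -0.0]
wrist_force: [-2.2, -0.5, -0.0]
gripper_width: 0.0001
grasp_force: 1.0
```

```bash
python3 -m inch '0.05 0 0 0 0 0 0; 0.05 0 0 0 0 0 0; 0.04 0 0 0 0 0 0; 0.04 0 0 0 0 0 0'
python3 -m inch '0.03 0 0 0 0 0 0; 0.03 0 0 0 0 0 0; 0.03 0 0 0 0 0 0'
```

```text
time: 13.5
ee_pos: [0.5542, 0.2421, 0.0359]
orientation: [1.0, -0.017, 0.0, -0.0]
wrist_force: [-2.2, -0.1, -2.2]
gripper_width: 0.0
grasp_force: 1.0
time: 13.8
ee_pos: [0.5577, 0.242, 0.036]
orientation: [1.0, -0.017, 0.0, -0.0]
wrist_force: [-2.8, 1.5, -1.1]
gripper_width: 0.0004
grasp_force: 1.0
```

```bash
python3 -m inch '0.03 0 0 0 0 0 0; 0.03 0 0 0 0 0 0; 0 0 0 0 0 0 0'
```

```text
time: 14.1
ee_pos: [0.5596, 0.2419, 0.036]
orientation: [1.0, -0.016, -0.0, 0.0]
wrist_force: [-5.0, 0.1, 0.7]
gripper_width: 0.0005
grasp_force: 2.4
```

```bash
python3 -m inch '0.03 0 0 0 0 0 0; 0.03 0 0 0 0 0 0; 0 0 0 0 0 0 0'
```

```text
time: 14.4
ee_pos: [0.5595, 0.2419, 0.0358]
orientation: [1.0, -0.016, -0.002, 0.001]
wrist_force: [-13.8, -0.1, 7.7]
gripper_width: 0.0004
grasp_force: 6.6
```

The left drawer has reached its firm stop too. I retreat, lift, and check.

```bash
python3 -m inch '-0.3 0 0 0 0 0 0; -0.8 0 0 0 0 0 0; -0.9 0 0 0 0 0 0; -0.5 0 0 0 0 0 0; 0 0 -0.7 0 0 0 0; 0 0 -0.9 0 0 0 0; 0 0 -0.9 0 0 0 0; 0 0 -0.9 0 0 0 0; 0 0 -0.9 0 0 0 0; -0.8 0 0 0 0 0 0; 0 0 0 0 0 0 0; 0 0 0 0 0 0 0'
python3 -c "
from h import *
a=manip.camera('scene')[120:300,160:470];b=manip.camera('top')[50:320,110:510]
cv2.imwrite('pics/f.png',np.vstack([cv2.resize(a,(560,325),interpolation=cv2.INTER_CUBIC),cv2.resize(b[60:190],(560,182*1),interpolation=cv2.INTER_CUBIC)]))"
```

```text
time: 15.6
ee_pos: [0.4307, 0.2459, 0.2084]
orientation: [1.0, -0.016, 0.001, -0.0]
wrist_force: [0.9, -0.1, 0.6]
gripper_width: 0.0008
grasp_force: 0.0
```

View pics/f.png

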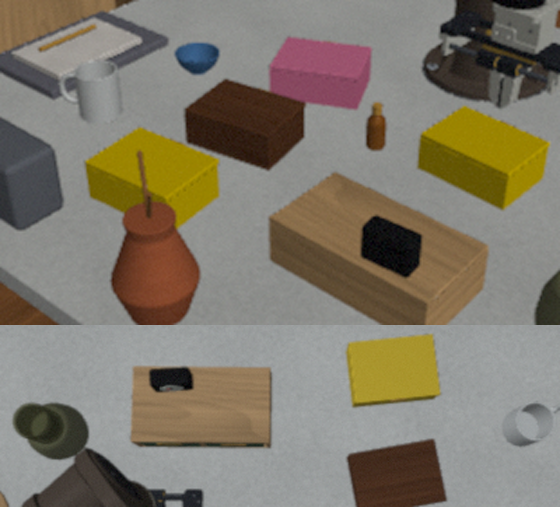

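The views show the lid flat (box at (245,120)), both drawers flush (chest front at (200,443)), the bystanders unmoved and the gripper clear.

```bash
python3 -c "
from rig import manip
print(manip.sign_off())"
```

```text
the job is handed in; nothing more can be done
None
```

The keepsake lid is flat and both drawers are pushed fully shut; the last pictures show the other things still in place and the arm clear, and the job was handed in at about 16 s.

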